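Open the screen carrier's gate and hold it wide

TASK

Clear the swing of the screen carrier's gate first: gently set the small lidded ink jar that stands in front of it midway between the big ink tub and the wide tape roll, in line with them, and let it go. Then draw the safety bolt on the carrier's latch post all the way by pinching its knob towards the fixed thumb post, squeeze the gate's two-part grip to draw the gate's own bolt, and swing the gate out over its half-open check until it is wide open, near its stop. The job ends with the gripper still holding the gate wide against its closing spring, not let go, so that a screen can be drawn out; leave everything else where it stands.

Things in the scene. Friction and masses are not known exactly. Their poses are not given: they have to be found in the camera images.
- carrier: fixed aluminium crate, 300 deep x 290 wide x 195 high, print screens on edge in it. Origin on the table, middle of its front, under the closed gate; -x points out of the front (the way the gate opens), +y along the closed gate to the hinge, z up. Hinge axis at y +115, latch post at y -115 to -140. Nothing on it stands above 250
- safety_bolt (a joint): slide bolt on top of the latch post, 0 to 0.018 m: 0 shot through a staple on the gate's end (starts within 3 mm of 0), 0.018 drawn clear of the gate. Slides along carrier -y, about 4 N of friction, no spring: stays where it is left. While shot it locks the gate
- safety_pinch (a point): pinch point for the safety bolt, fixed, 232 up, at carrier y -182: the middle when drawn. Two upright black blocks, 12 along y, 22 across, tops at 250: fixed thumb post (y -184 to -196) and, nearer the gate, the knob (y -150 to -162 shot, -168 to -180 drawn). Pinch from above on the outer faces (46 apart shot, 28 drawn) along carrier y; plate and guides beside it reach up to 210
- grip_trigger (a joint): moving half of the gate's squeeze grip, 0 to 0.012 m: 0 sprung out with the gate's bolt in the latch post, 0.012 fully squeezed; bolt clear of the post from about 0.010. Spring 8 N at 0, 14 N at 0.012: it springs back and shoots the bolt when let go, so the gate is swung with the grip kept squeezed
- gate_grip (a point): squeeze point of the grip, moves with the gate, 222 up, 142 from the hinge axis: the middle when squeezed. Two upright black blocks on the gate's top rail (rail top 188), 14 along the gate, 24 across, tops at 245. Closed, carrier y: fixed half -10 to -24, moving half -42 to -56 (squeezed -30 to -44). Squeeze from above along the gate on the outer faces, 46 apart at rest, 34 squeezed
- gate (a joint): gate angle, rad: 0 closed, grows swinging out to carrier -x (clockwise from above), stop at 1.45. A closing spring pulls it shut (0.14 Nm at 0, 0.6 Nm at 1.3). A sprung ball rides over one lobe from about 0.43 to 0.97 rad (half-open check, up to about 0.8 Nm more); let go beyond it, the gate falls back onto the lobe
- gate_hinge (a point): point on the hinge axis, 185 over the table
- gate_panel: the gate: aluminium frame with wire mesh, 225 from hinge axis to free end, 20 thick, from 30 to 185 over the table, with the squeeze grip on top. Origin on the hinge axis at table height; its -y axis runs along the gate to the free end
- ink_jar: small black jar with screw lid, diameter 56, height 75, origin at its underside's centre; stands on the table in the gate's swing
- ink_tub: big white tub with black lid, diameter 100 (lid 104), height 105, origin at its underside's centre; its own y axis runs along the line to the tape roll
- tape_roll: wide roll of tape lying flat, diameter 110, height 49, hole 79 across, origin at its underside's centre; 225 to 245 from the tub, centre to centre
- brush_jar: bystander: glass jar of brushes, 86 across, 230 high
- scissors: bystander: scissors lying flat, 190 long
- small_tape: bystander: small roll of clear tape lying flat, 52 across, 24 high
- marker: bystander: marker pen lying flat, 132 long, 16 thick
- jar_lid: bystander: loose black jar lid, 68 across, 13 high
- squeegee: bystander: squeegee lying flat, 250 long

How it is judged (in metres and radians):
On the way, in this order (a step that is already met when the one before it is completed fails the run):
1. the small jar stands released and upright midway between tub and tape roll, in line with them (horizontal distance between ink_jar and ink_tub between 0.09 and 0.146 m and horizontal distance between ink_jar and tape_roll between 0.09 and 0.146 m and x of ink_jar in the frame of ink_tub between -0.025 and 0.025 m and height (world z) of ink_jar below 0.004 m and angle between ink_jar's own z axis and vertical below 0.15 rad and linear speed of ink_jar below 0.02 m/s and contact force between the fingers and ink_jar below 0.05 N), for 0.2 s.
2. the safety bolt is drawn, the gate still shut on its own bolt (value of joint safety_bolt above 0.0165 m and value of joint grip_trigger below 0.004 m and value of joint gate below 0.1 rad), for 0.1 s.
3. the gate's grip is squeezed with the gate still closed (value of joint grip_trigger above 0.009 m and value of joint gate below 0.2 rad and value of joint safety_bolt above 0.0155 m), for 0.1 s.
4. the gate is swung out past its half-open check (value of joint gate above 1 rad), for 0.1 s.
At the end, for the whole second after the job is handed in: The fingers hold the gate still at 1.15 rad or more with at least 1.5 N; the safety bolt is drawn (15.5 mm or more); the small jar stands upright on the table, 90 to 146 mm from both the tub and the tape roll and within 25 mm of their line (value of joint gate above 1.15 rad and velocity of joint gate between -0.1 and 0.1 rad/s and contact force between the fingers and gate_panel above 1.5 N and value of joint safety_bolt above 0.0155 m and horizontal distance between ink_jar and ink_tub between 0.09 and 0.146 m and horizontal distance between ink_jar and tape_roll between 0.09 and 0.146 m and x of ink_jar in the frame of ink_tub between -0.025 and 0.025 m and height (world z) of ink_jar below 0.004 m and angle between ink_jar's own z axis and vertical below 0.15 rad and linear speed of ink_jar below 0.02 m/s); the arm keeps its last pose, push and grip.
It fails at once if the ink jar tipped over (angle between ink_jar's own z axis and vertical above 0.6 rad).
It fails at once if the ink jar dropped or thrown (contact force between the fingers and ink_jar below 0.05 N and linear speed of ink_jar above 0.5 m/s).
It fails at once if the gate hit the ink jar (contact force between gate_panel and ink_jar above 1 N).
It fails at once if tub, tape roll or a bystander moved more than 20 mm (distance of any of ink_tub, tape_roll, brush_jar, scissors, small_tape, marker, jar_lid, squeegee from where it was at the start of the episode above 0.02 m).
It also fails if it takes over 51 s, if anything falls off the work surface, if the arm or the gripper's body presses on something with over 40 N, if the wrist force passes 120 N, or if a joint passes its speed limit or range.

ROBOT

A 7-joint arm with a two-finger parallel gripper is mounted at the origin on the work surface. World frame = base frame: x ahead of the robot, y to its left, z up, the work surface at z = 0. Lengths are in mm, angles in rad, forces in N, time in s.
With the tool pointing down it reaches from about 400 to 850 mm from the base axis. Payload 4.5 kg.
Tool frame: the origin (TCP) lies at the very end of the fingers, on their centre line; the grasp point (between the pads) lies 19 mm behind it; z points along the fingers, y is the line along which they close (so a half turn about z gives the same grasp; the last joint's range is limited). The gripper opens to 85 mm and grips with 20 to 120 N. Pads are 22 mm wide; open, the fingers measure 114 mm over their backs; the gripper's body (76 mm by 85 mm) begins 54 mm behind the grasp point. The pads swing forward as they close: fully open they stand 13 mm farther back than shut.
Start: joints at [-1.219, 0.689, -0.195, 1.565, 0.157, 0.902, -0.215], TCP at [195.279, 593.734, 231.317] pointing down, gripper open.
Joint ranges: [-3.01, 3.01], [-0.46, 2.08], [-1.47, 1.51], [0.13, 2.56], [-1, 4.14], [0.04, 2.09], [-2.66, 2.66]. Speed limits (rad/s): [2.57, 2.57, 3.14, 3.14, 3.14, 3.14, 3.14].

INTERFACE

Orientations are given as a unit quaternion [w, x, y, z].
In Python, from bench import r gives the robot as it stands.
- The arm moves only by the tool inch_along, called in YAML: its name, and indented under it one key for each argument. Schema: {"type":"object","properties":{"increments":{"type":"array","items":{"type":"object","properties":{"pos":{"type":"array","items":{"type":"number"},"minItems":3,"maxItems":3},"turn_vec":{"type":"array","items":{"type":"number"},"minItems":3,"maxItems":3}},"additionalProperties":false},"minItems":1,"maxItems":5},"jaw":{"type":"number"},"grip_force":{"type":"number"},"only":{"type":"string"},"quiet":{"type":"boolean"},"lines":{"type":"string"}},"required":["increments"],"additionalProperties":false}. increments is a list of rows, 1 to 5 of them, each an object with the fields pos (a list: dx, dy, dz in shares of the most that a row can go, 1 being 62.5 mm), turn_vec (a list: a rotation vector rx, ry, rz in units of 0.25 rad); a field left out counts as zero; each row shifts and turns the commanded pose from where the row before left it, along the tool's axes as they then stand; what a row does not reach is not made up. A row lasts 1/8 s, in which the tool goes at most 62.5 mm and 0.188 rad, less where a joint would pass 70% of its speed; a pose out of reach is approached as far as the arm can. jaw is the finger opening in mm, set as the call begins (left out keeps the last). The fingers move at their own pace and stop on an object; grip_force is the grip in N (left out, the last holds). Time passes only in rows, so rows that do not move let the fingers close. The tool returns the time, the measured TCP pose, the force, the opening and the grip force at its end. only (a regular expression) keeps the lines of the reply that match it, lines (a string "A,B") keeps lines A to B, and quiet returns only ok. Input that does not fit is refused with a message, and nothing moves.
- r.sense(): the state, without advancing time (a new reading comes with each control period).
- r.capture(name): name is "scene" or "top" or "wrist"; returns a dict with "image" (480x640x3 uint8, red, green, blue), "depth" (480x640 float32, mm along the optical axis (not along the pixel's ray), 0 where there is no reading), "camera_matrix" (3x3 intrinsics, pixels), "k1" (the pictures are not rectified: a ray, as slopes to the right and down, at radius r is drawn at 1 + k1 r^2 times it, then the intrinsics apply), "R" (3x3) and "t" (3): a world point X has camera coordinates R X + t. Camera axes: x right, y down, z forward; pixel columns grow to the right and rows downward; lengths in mm; the calibration is good to about 2 mm. A picture is of the moment at which its call begins.
- r.hand_in(): hands the job in; it is judged then, once.
The state is a dict: "time_s": time; "joints": joint angles; "qd": joint speeds; "tau": joint torques, N m; "position": TCP position; "tool_rot": TCP orientation; "wrist_force": force on the tool from outside, world axes, zero at the start; "torque": the same for the moment, N m; "finger_gap": finger opening in mm; "grasp_force": force on a finger pad.
Only numpy, scipy, OpenCV 4.12 (cv2) and the standard library are available. Lean on these libraries where they do the work, as an engineer would, in place of code of your own. Each camera call takes 0.05 s, during which the arm holds its last target. There are 200 camera calls.

## Working session

There is one attempt and no reset: what is moved stays moved. The work goes in short steps, Python scripts to look and compute and a tool call to move; the robot and the scene stay as the last step left them, time stands still between calls to the robot, and variables do not carry over. Pictures are saved under pics/ and viewed, at most 10 in all, crops included, and the job is handed in when it is done.

```bash
ls; mkdir -p pics
```

Run:
```python
from bench import r
import cv2,numpy as np,pickle
s=r.sense();print(s['position'],s['tool_rot'],s['time_s'])
d={}
for n in("scene","top"):
    c=r.capture(n);d[n]=c;cv2.imwrite(f"pics/{n}0.png",c["image"][:,:,::-1]);print(n,c["camera_matrix"],c["k1"],c["R"],c["t"])
pickle.dump(d,open("d0.pkl","wb"))
```

```text
bench.py
pics
[195.17167013 593.05983049 230.47576313] [-8.22194633e-05  1.58232295e-01  9.87401486e-01 -9.16195602e-04] 0.0
scene [[520.25589073   0.         324.92808738]
 [  0.         520.25589073 240.99068044]
 [  0.           0.           1.        ]] -0.08271774987363945 [[ 0.82341251  0.5672887  -0.01324258]
 [ 0.31961806 -0.4829521  -0.81523099]
 [-0.46886686  0.66703883 -0.57898451]] [-513.68255075   37.96682159 1348.60176367]
top [[566.18439419   0.         322.96903683]
 [  0.         566.18439419 247.08799755]
 [  0.           0.           1.        ]] 0.01690446022922672 [[-0.00837016 -0.99994342  0.00656505]
 [-0.98093654  0.00693603 -0.1942045 ]
 [ 0.19414798 -0.00806542 -0.9809391 ]] [ 149.97765001  538.79459727 1380.78475068]
```

View pics/top0.png

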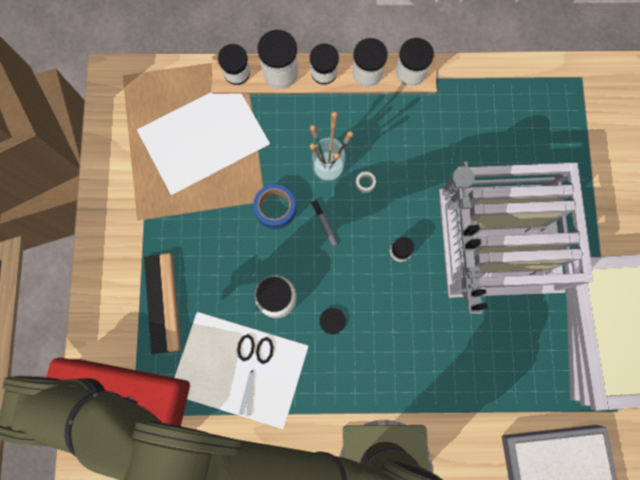

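View pics/scene0.png

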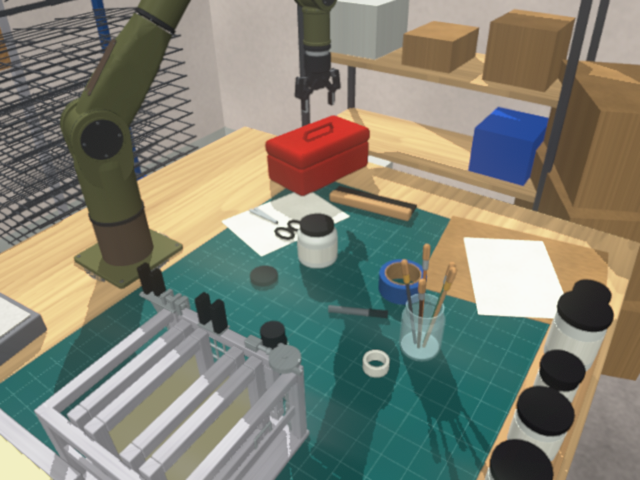

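The top view shows:
- the jar at (402,248)
- the tub at (275,297) and the blue tape roll at (275,205)
- the carrier at right with its front facing left: grip blocks at about (472,236), safety blocks at about (478,298), hinge at (463,177)

The scene view shows the same blocks at (210,312) and (150,278). I'll measure both views next.

Create h.py:
```python
import numpy as np,cv2,pickle
def ray(c,uv):
    K=c["camera_matrix"];uv=np.atleast_2d(np.float64(uv))
    p=cv2.undistortPoints(uv[:,None],K,np.array([c["k1"],0,0,0.]))[:,0]
    d=np.c_[p,np.ones(len(p))]@c["R"]; return -c["R"].T@c["t"],d
def plane(c,uv,z):
    o,d=ray(c,uv); return o+d*((z-o[2])/d[:,2])[:,None]
def cloud(c):
    v,u=np.mgrid[:480,:640];o,d=ray(c,np.c_[u.ravel(),v.ravel()])
    P=o+d*c["depth"].reshape(-1,1);P[c["depth"].ravel()==0]=np.nan;return P.reshape(480,640,3)
def two(c1,p1,c2,p2):
    o1,d1=ray(c1,p1);o2,d2=ray(c2,p2);d1=d1[0];d2=d2[0]
    s=np.linalg.lstsq(np.c_[d1,-d2],o2-o1,rcond=None)[0]
    a=o1+s[0]*d1;b=o2+s[1]*d2;return (a+b)/2,np.linalg.norm(a-b)
```

Run:
```python
from h import *
np.set_printoptions(precision=1,suppress=True)
d=pickle.load(open("d0.pkl","rb"))
for n in d:
    c=d[n];P=cloud(c);im=c["image"].astype(int)
    m=((im.max(2)<60)&(P[...,2]>8)&(P[...,1]<450)&(P[...,0]>250)).astype(np.uint8)
    k,l,st,ce=cv2.connectedComponentsWithStats(m)
    print(n)
    for i in range(1,k):
        if st[i,4]<15: continue
        q=P[l==i]; t=np.nanpercentile(q[:,2],90); tt=q[q[:,2]>t-8]
        print(ce[i],st[i,4],"med",np.nanmedian(q,0),"top",t,"c",(np.nanpercentile(tt,3,0)+np.nanpercentile(tt,97,0))/2,"ext",np.nanpercentile(tt,97,0)-np.nanpercentile(tt,3,0))
    b=(im[...,2]>im[...,0]+50)&(im[...,2]>im[...,1]+30)&(P[...,2]>5)&(P[...,2]<80)
    q=P[b];q=q[q[:,2]>35]; 
    if len(q): print("tape",q.min(0),q.max(0),(np.percentile(q,1,0)+np.percentile(q,99,0))/2)
c=d["top"];s=cv2.resize(c["image"][155:320,390:600],None,fx=3.6,fy=3.6,interpolation=cv2.INTER_CUBIC);cv2.imwrite("pics/crop1.png",s[:,:,::-1])
```

```text
scene
[321.9 228.2] 197 med [442.6 254.3 106.4] top 109.80958084239266 c [433.2 260.7 106.6] ext [48.3 74.   8.8]
[150.7 279.4] 585 med [ 396.5 -194.5  233.5] top 252.03962988314228 c [ 388.8 -192.   249.5] ext [38.9 18.3  9.5]
[586.6 306.3] 2097 med [1039.5  260.1  147.6] top 149.7066122179041 c [1039.2  256.6  147.1] ext [84.1 89.9  7.1]
[211.2 312.1] 767 med [ 542.  -190.7  227.6] top 247.36659979439426 c [ 530.4 -187.4  244.4] ext [41.1 20.9  9.5]
[378.1 313.1] 106 med [657.7 157.1  17.3] top 21.364320168662687 c [656.1 159.4  18.5] ext [32.7 18.8  9. ]
[272.7 334.3] 502 med [544.1 -61.6  76.8] top 79.35435648958195 c [540.1 -57.8  76.3] ext [41.3 38.9  8.1]
[551.5 394.6] 3539 med [1039.3   39.3  116.3] top 119.18193842280269 c [1039.    16.7  117. ] ext [74.5 77.8  6.6]
[519.8 461.9] 2032 med [1032.9  -96.3  118. ] top 119.62656583405541 c [1037.3  -97.7  118. ] ext [73.  68.6  4.7]
tape [600.1 213.7  35. ] [702.8 327.8  55.3] [651.7 270.3  45.2]
top
[276.9  48.5] 1121 med [1034.5  258.7  145.2] top 148.9437547183163 c [1036.5  259.6  146. ] ext [86.4 83.2  9.3]
[370.   54.4] 82
[... 1111 characters left out ...]
.4] 80 med [ 370.3 -186.2  247.1] top 251.28068810148974 c [ 371.3 -191.9  249.3] ext [11.3 18.9  9.2]
[332.2 320.5] 476 med [358.7 124.   12.9] top 16.379313299770843 c [357.9 124.1  13.5] ext [54.2 55.9  9.3]
[245.3 339.1] 27 med [313.5 343.5  11.6] top 15.192594531516306 c [310.6 342.3  12.1] ext [25.2 33.2  7. ]
[269.2 343.6] 24 med [301.6 278.5  11.4] top 15.181238186934888 c [300.  286.1  13. ] ext [30.6 21.2  8.5]
[244.7 357.1] 20 med [266.5 344.3  11.2] top 13.627947837687794 c [270.1 344.5  12. ] ext [12.3 27.4  5.8]
[265.2 360.2] 16 med [258.7 291.9  10.3] top 13.041305504940283 c [261.7 292.5  10.9] ext [11. 19.  5.]
tape [598.8 219.3  35.2] [707.1 325.4  56.8] [652.5 272.   45.2]
```

View pics/crop1.png

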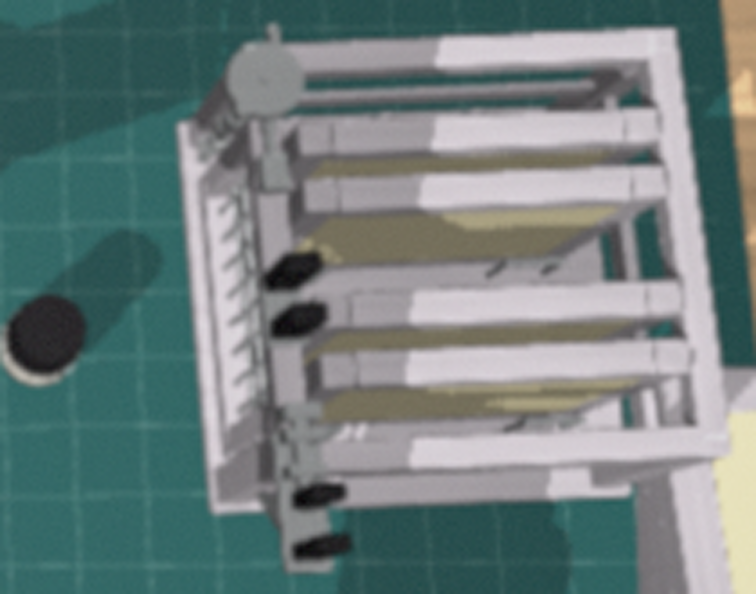

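Jar at about (537,-56) and the tub-tape midpoint at about (535,268), both for the line along x. Heading to above the jar, turning the closing axis to world y.

Units first: shifts go in shares of 62.5 mm and turns go in units of 0.25 rad. So -53 mm is -0.848, -48 mm is -0.768, -0.159 rad is -0.636.

inch_along:
  increments:
    - {"pos":[-0.688,-0.672,0],"turn_vec":[0,0,-0.636]}
    - {"pos":[-0.576,-0.768,0],"turn_vec":[0,0,-0.636]}
    - {"pos":[-0.448,-0.848,0]}
    - {"pos":[-0.448,-0.848,0]}
    - {"pos":[-0.448,-0.848,0]}
  jaw: 85
  grip_force: 30

```text
time_s: 0.72
position: [335.7, 326.4, 231.1]
tool_rot: [0.0, -0.0, 1.0, -0.0]
wrist_force: [0.5, 0.5, -0.4]
finger_gap: 85.1
grasp_force: 0.0
```

inch_along:
  increments:
    - {"pos":[-0.448,-0.848,0]}
    - {"pos":[-0.448,-0.848,0]}
    - {"pos":[-0.448,-0.848,0]}
    - {"pos":[-0.448,-0.848,0]}
    - {"pos":[-0.448,-0.848,0]}

```text
time_s: 1.35
position: [475.7, 61.5, 231.2]
tool_rot: [-0.0, -0.0, 1.0, 0.0]
wrist_force: [1.3, 1.4, -0.2]
finger_gap: 85.4
grasp_force: 0.0
```

Run:
```python
from h import *
from bench import r
np.set_printoptions(precision=3,suppress=True)
s=r.sense();print(s['position'],s['tool_rot'],s['joints'])
d=pickle.load(open("d0.pkl","rb"))
from scipy.optimize import least_squares
# refine circles by silhouettes of top faces: points within few mm of top height
c=d["top"];P=cloud(c)
for n,x,y,z,R in(("tub",417,266,105,70),("jar",537,-56,75,40),("tape",652,271,49,70)):
    m=(np.hypot(P[...,0]-x,P[...,1]-y)<R)&(abs(P[...,2]-z-2)<5)
    cs,_=cv2.findContours(m.astype(np.uint8),0,1);k=max(cs,key=len)[:,0]
    q=plane(c,k,z);f=least_squares(lambda p:np.hypot(q[:,0]-p[0],q[:,1]-p[1])-p[2],[x,y,R],loss="soft_l1").x;print(n,f)
```

```text
[475.668  61.541 231.189] [-0. -0.  1.  0.] [ 0.013  0.518 -0.362  1.986  0.281  0.685  1.046]
tub [415.669 267.202  40.836]
jar [536.191 -55.619  23.255]
tape [653.346 273.14   52.173]
```

Converted, -30 mm is -0.48, -5 mm is -0.08.

inch_along:
  increments:
    - {"pos":[-0.48,-0.896,0]}
    - {"pos":[-0.48,-0.896,0]}
    - {"pos":[-0.016,-0.08,0.64]}
    - {}
  jaw: 85
  grip_force: 30

```text
time_s: 1.85
position: [532.7, -52.8, 188.9]
tool_rot: [-0.003, 0.001, 1.0, 0.0]
wrist_force: [-0.6, 0.9, 0.8]
finger_gap: 85.1
grasp_force: 0.0
```

Run:
```python
from h import *
from bench import r
import cv2
c=r.capture("wrist");cv2.imwrite("pics/w1.png",c["image"][:,:,::-1]);P=cloud(c)
print(r.sense()['position'])
m=(abs(P[...,2]-76)<5);cs,_=cv2.findContours(m.astype(np.uint8),0,1)
for k in cs:
    if len(k)>30:
        q=plane(c,k[:,0],75);print(len(k),q.mean(0),q.min(0),q.max(0),np.nanmedian(P[m],0))
```

```text
[533.80762651 -51.35415628 190.51096039]
88 [728.69267342 132.13569883  75.        ] [723.96210586 119.22660297  75.        ] [731.87921164 148.1034284   75.        ] [533.82358347 -64.53918808  75.27943508]
43 [ 628.31289098 -215.13730535   75.        ] [ 624.83557608 -223.11078795   75.        ] [ 631.48341339 -208.49837777   75.        ] [533.82358347 -64.53918808  75.27943508]
47 [ 603.16429783 -185.09427901   75.        ] [ 597.75774242 -188.44981028   75.        ] [ 608.04608179 -179.90365331   75.        ] [533.82358347 -64.53918808  75.27943508]
37 [ 590.39069431 -238.36469592   75.        ] [ 588.16270866 -242.85389819   75.        ] [ 592.81958179 -233.35668072   75.        ] [533.82358347 -64.53918808  75.27943508]
39 [ 592.10865897 -202.34305977   75.        ] [ 586.8365507  -204.43938799   75.        ] [ 599.23810834 -199.79440296   75.        ] [533.82358347 -64.53918808  75.27943508]
44 [ 533.66355718 -190.24310333   75.      
[... 1009 characters left out ...]
 478.49966806 -206.83662738   75.        ] [ 474.96844534 -208.79147431   75.        ] [ 482.30535293 -204.61065109   75.        ] [533.82358347 -64.53918808  75.27943508]
87 [ 459.80338295 -179.28910017   75.        ] [ 450.70124405 -182.94732397   75.        ] [ 470.04545555 -176.21199784   75.        ] [533.82358347 -64.53918808  75.27943508]
33 [ 444.9942902  -197.80311596   75.        ] [ 443.42815831 -201.7911119    75.        ] [ 446.2462032  -193.87652464   75.        ] [533.82358347 -64.53918808  75.27943508]
124 [ 434.00359203 -178.1915072    75.        ] [ 419.82628104 -183.34873848   75.        ] [ 445.5870222  -174.60031417   75.        ] [533.82358347 -64.53918808  75.27943508]
```

View pics/w1.png

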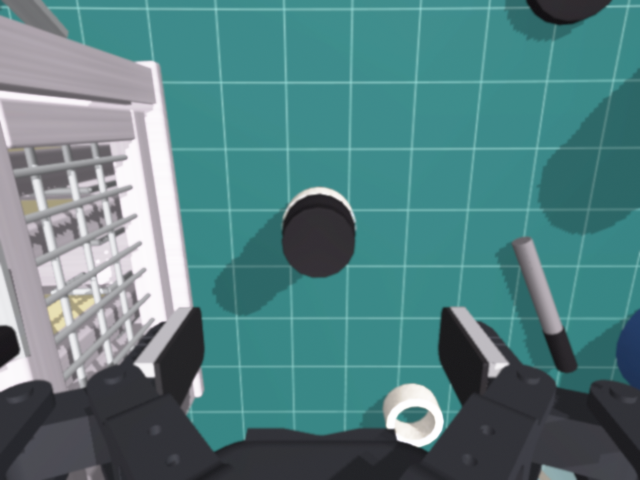

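The wrist view shows the jar lid at (319,235), upright and clear of the carrier at the left. Its centre of (536,-55) agrees with the top view. Going down now.

inch_along:
  increments:
    - {"pos":[0,0,0.96]}
    - {}
    - {}

```text
time_s: 2.28
position: [536.2, -50.7, 133.3]
tool_rot: [0.001, -0.001, 1.0, 0.0]
wrist_force: [-0.7, -0.2, 1.3]
finger_gap: 84.5
grasp_force: 0.0
```

```bash
python3 -c "
from bench import r
s=r.sense();print(s['position'],s['tool_rot'])"
```

```text
[536.16468577 -50.68264279 133.34891237] [ 1.21792658e-03 -9.41909552e-04  9.99998798e-01  1.84703093e-04]
```

Converted, 45 mm is 0.72, 40 mm is 0.64.

inch_along:
  increments:
    - {"pos":[0,-0.072,0.72]}
    - {"pos":[0,0,0.64]}
    - {"pos":[0,0,0.288]}
    - {}
    - {}

```text
time_s: 2.9
position: [536.9, -56.1, 30.4]
tool_rot: [0.002, -0.0, 1.0, 0.0]
wrist_force: [-0.3, -0.3, 1.4]
finger_gap: 85.0
grasp_force: 0.0
```

inch_along:
  increments:
    - {}
    - {}
    - {}
    - {}
  jaw: 45
  grip_force: 25

```text
time_s: 3.4
position: [535.9, -56.2, 29.7]
tool_rot: [0.001, -0.0, 1.0, 0.0]
wrist_force: [-1.7, 0.0, 9.0]
finger_gap: 54.7
grasp_force: 24.8
```

inch_along:
  increments:
    - {"pos":[0,0,-0.48]}
    - {"pos":[0,0,-0.48]}
    - {"pos":[0,0.64,0]}
    - {"pos":[0,0.8,0]}
    - {"pos":[0,0.88,0]}

```text
time_s: 4.03
position: [535.1, 89.2, 88.6]
tool_rot: [0.0, 0.001, 1.0, -0.0]
wrist_force: [-0.1, -0.1, -1.8]
finger_gap: 54.7
grasp_force: 27.9
```

inch_along:
  increments:
    - {"pos":[0,0.88,0]}
    - {"pos":[0,0.88,0]}
    - {"pos":[0,0.72,0]}
    - {"pos":[0,0.416,0]}
    - {}

```text
time_s: 4.65
position: [534.1, 273.2, 88.5]
tool_rot: [-0.0, -0.002, 1.0, 0.001]
wrist_force: [-0.1, 0.1, -2.3]
finger_gap: 54.5
grasp_force: 27.9
```

inch_along:
  increments:
    - {}
    - {}

```text
time_s: 4.9
position: [535.3, 267.5, 88.2]
tool_rot: [-0.0, 0.001, 1.0, -0.001]
wrist_force: [0.5, 0.9, -2.2]
finger_gap: 54.6
grasp_force: 27.9
```

Run:
```python
from h import *
from bench import r
np.set_printoptions(precision=1,suppress=True)
c=r.capture("wrist");P=cloud(c);im=c["image"].astype(int)
s=r.sense();print(s['position'],s['tool_rot'])
for n,x,y,z,R in(("tub",417,266,105,70),("tape",652,271,49,70)):
    m=(np.hypot(P[...,0]-x,P[...,1]-y)<R)&(abs(P[...,2]-z)<6)
    print(n,m.sum(),P[m].min(0) if m.any() else 0,P[m].max(0) if m.any() else 0)
```

```text
[535.3 267.8  88.2] [-0.  0.  1. -0.]
tub 22921 [430.  226.6  99.1] [459.3 307.1 107.7]
tape 278 [615.4 222.1  43.1] [633.2 315.3  49.6]
```

inch_along:
  increments:
    - {"pos":[0,0.032,0.448]}
    - {"pos":[0,0,0.32]}
    - {"pos":[0,0,0.128]}
    - {"pos":[0,0,0.048]}
    - {}

```text
time_s: 5.58
position: [535.3, 271.5, 30.0]
tool_rot: [0.0, -0.0, 1.0, 0.0]
wrist_force: [0.9, 0.5, -2.0]
finger_gap: 54.7
grasp_force: 27.9
```

inch_along:
  increments:
    - {}
    - {}

```text
time_s: 5.82
position: [535.5, 271.8, 29.8]
tool_rot: [0.0, -0.0, 1.0, 0.0]
wrist_force: [-1.0, -0.4, 3.5]
finger_gap: 54.4
grasp_force: 28.3
```

inch_along:
  increments:
    - {}
    - {}
    - {}
    - {}
    - {}
  jaw: 85
  grip_force: 30

```text
time_s: 6.45
position: [535.1, 271.7, 29.3]
tool_rot: [0.0, -0.0, 1.0, 0.0]
wrist_force: [0.3, 0.2, -0.5]
finger_gap: 84.9
grasp_force: 0.0
```

inch_along:
  increments:
    - {"pos":[0,0,-0.48]}
    - {"pos":[0,0,-0.96]}
    - {"pos":[0,0,-0.96]}
    - {"pos":[0,0,-0.64]}
    - {}

```text
time_s: 7.08
position: [537.0, 273.0, 223.0]
tool_rot: [0.003, 0.0, 1.0, 0.002]
wrist_force: [-0.7, -0.4, -0.4]
finger_gap: 85.0
grasp_force: 0.0
```

Run:
```python
from h import *
from bench import r
np.set_printoptions(precision=1,suppress=True)
s=r.sense();print(s['position'],s['joints'])
cs={}
for n in("top","scene","wrist"):
    c=r.capture(n);cs[n]=c;P=cloud(c)
    m=(np.hypot(P[...,0]-535,P[...,1]-270)<45)&(abs(P[...,2]-76)<6)
    k=max(cv2.findContours(m.astype(np.uint8),0,1)[0],key=len)[:,0] if m.any() else None
    if k is not None: print(n,m.sum(),cv2.minEnclosingCircle(np.float32(plane(c,k,75)[:,:2])))
pickle.dump(cs,open("d1.pkl","wb"));cv2.imwrite("pics/scene1.png",cs["scene"]["image"][:,:,::-1])
```

```text
[537. 273. 223.] [-0.4  0.7 -0.3  1.7  0.2  0.8  0.8]
top 145 ((532.8103637695312, 274.07733154296875), 23.26091957092285)
scene 258 ((535.73876953125, 270.3885803222656), 31.53874397277832)
wrist 3391 ((536.0505981445312, 271.6052551269531), 25.007957458496094)
```

View pics/scene1.png

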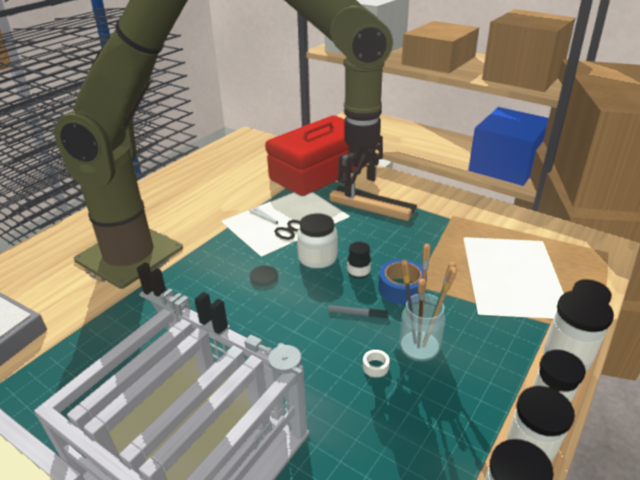

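The jar stands upright and released at (536,271.6), and at (358,258) in the picture, midway between tub and tape. Turning and rising before moving to the carrier.

Converted, -22 mm is -0.352, 0.17 rad is 0.68.

inch_along:
  increments:
    - {"pos":[0,0,-0.352],"turn_vec":[0,0,0.68]}
    - {"pos":[0,0,-0.352],"turn_vec":[0,0,0.68]}
    - {"pos":[0,0,-0.352],"turn_vec":[0,0,0.68]}
    - {"pos":[0,0,-0.352],"turn_vec":[0,0,0.68]}
    - {"pos":[0,0,-0.352],"turn_vec":[0,0,0.68]}

```text
time_s: 7.85
position: [534.2, 271.2, 327.9]
tool_rot: [-0.001, 0.415, 0.91, -0.002]
wrist_force: [0.1, 0.1, -0.5]
finger_gap: 85.0
grasp_force: 0.0
```

inch_along:
  increments:
    - {"turn_vec":[0,0,0.68]}
    - {"turn_vec":[0,0,0.68]}
    - {"turn_vec":[0,0,0.68]}
    - {"turn_vec":[0,0,0.664]}
    - {}

```text
time_s: 8.48
position: [534.3, 271.4, 327.5]
tool_rot: [-0.0, 0.69, 0.723, -0.002]
wrist_force: [-0.6, 0.2, 0.1]
finger_gap: 84.8
grasp_force: 0.0
```

inch_along:
  increments:
    - {"pos":[-0.88,-0.16,0]}
    - {"pos":[-0.88,-0.16,0]}
    - {"pos":[-0.88,-0.16,0]}
    - {"pos":[-0.88,-0.16,0]}
    - {"pos":[-0.88,-0.16,0]}

```text
time_s: 9.1
position: [496.7, -7.1, 328.6]
tool_rot: [-0.0, 0.69, 0.724, -0.001]
wrist_force: [1.4, -0.4, -0.9]
finger_gap: 84.7
grasp_force: 0.0
```

inch_along:
  increments:
    - {"pos":[-0.88,-0.16,0]}
    - {"pos":[-0.88,-0.16,0]}
    - {}
    - {}

```text
time_s: 9.6
position: [482.3, -115.5, 328.7]
tool_rot: [-0.001, 0.69, 0.724, -0.0]
wrist_force: [-0.2, -0.1, -0.5]
finger_gap: 85.2
grasp_force: 0.0
```

```bash
python3 - <<'E'
from h import *
from bench import r
s=r.sense();print(s['position'],s['tool_rot'],s['joints'])
c=r.capture("wrist");cv2.imwrite("pics/w2.png",c["image"][:,:,::-1]);pickle.dump(c,open("w2.pkl","wb"))
E
```

```text
[ 482.26702137 -115.51088541  328.66382274] [-7.28403332e-04  6.90300163e-01  7.23522736e-01 -7.47772818e-05] [ 0.01364926  0.40039222  0.19159168  1.81787853 -0.09332051  0.93330491
  0.29314701]
```

View pics/w2.png

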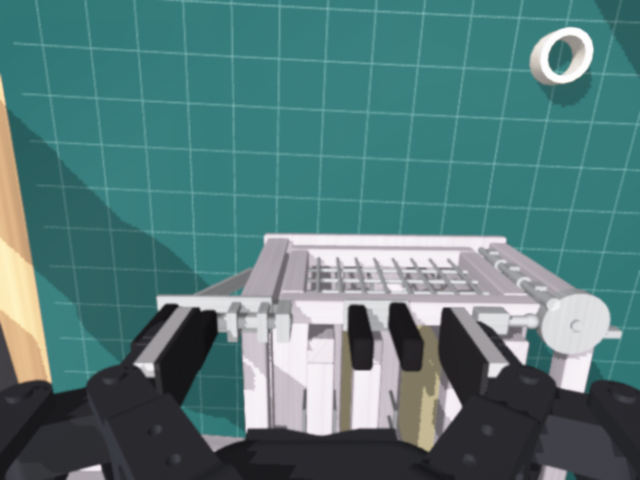

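The wrist view shows the front rail level, at row 238 from (265) to (503), so the yaw is right. The grip blocks are at (358,310) and (402,308), the hinge cap is at (575,322), and the safety blocks are hidden behind the left finger. Next I'll measure from right above each pair.

Create blk.py:
```python
from h import *
from bench import r
import sys
np.set_printoptions(precision=1,suppress=True)
s=r.sense();print(s['position'],s['tool_rot'],s['joints'])
c=r.capture("wrist");cv2.imwrite(f"pics/{sys.argv[1]}.png",c["image"][:,:,::-1]);pickle.dump(c,open(sys.argv[1]+".pkl","wb"))
P=cloud(c);g=c["image"].max(2)
m=((g<90)&(abs(P[...,2]-247)<9)).astype(np.uint8)
k,l,st,ce=cv2.connectedComponentsWithStats(m)
for i in range(1,k):
    if st[i,4]<60: continue
    z=np.nanmedian(P[l==i][:,2]); cn=cv2.findContours((l==i).astype(np.uint8),0,1)[0][0][:,0]
    b=cv2.minAreaRect(np.float32(plane(c,cn,z)[:,:2]));print(ce[i],st[i,4],"z",z,np.array(b[0]),np.array(b[1]),b[2])
```

```text
(no output)
```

inch_along:
  increments:
    - {"pos":[-0.576,0.32,0]}
    - {"pos":[-0.576,0.32,0]}
    - {}
    - {}

```text
time_s: 10.15
position: [525.7, -184.1, 328.7]
tool_rot: [-0.001, 0.69, 0.724, 0.0]
wrist_force: [0.0, 0.6, -0.9]
finger_gap: 84.8
grasp_force: 0.0
```

```bash
python3 blk.py w3
```

```text
[ 525.7 -184.1  328.7] [-0.   0.7  0.7  0. ] [ 0.1  0.5  0.2  1.6 -0.1  1.   0.4]
[ 61.  247.4] 1156 z 248.84253330401413 [ 374.9 -189.7] [19.  23.9] 1.6720733642578125
[113.9 248. ] 1033 z 249.2215163316242 [ 405.4 -188.1] [17.4 23.6] 3.0561532974243164
[299.  248.7] 844 z 244.82872788205265 [ 511.6 -184.9] [13.6 24.3] 2.3750596046447754
[351.7 249.1] 852 z 244.85845325712395 [ 543.  -183.6] [13.7 23.6] 2.8465847969055176
```

inch_along:
  increments:
    - {"pos":[0,-0.752,0]}
    - {"pos":[0,-0.752,0]}
    - {"pos":[0,-0.752,0]}
    - {}
    - {}

```text
time_s: 10.82
position: [385.6, -191.5, 329.7]
tool_rot: [0.001, 0.69, 0.724, 0.001]
wrist_force: [-0.1, -0.1, 1.2]
finger_gap: 84.8
grasp_force: 0.0
```

```bash
python3 blk.py w4
```

```text
[ 385.6 -191.5  329.7] [0.  0.7 0.7 0. ] [ 0.2  0.3  0.2  2.  -0.1  0.9  0.5]
[297.2 245.9] 771 z 249.6483951680933 [ 370.9 -189.5] [11.8 23.8] 2.1978096961975098
[348.7 245.5] 745 z 249.66261482262024 [ 401.5 -188.3] [12.1 23.2] 3.484370231628418
[531.1 246.9] 1040 z 244.6579130873811 [ 509.3 -185. ] [17.  24.2] 2.7103474140167236
[584.1 247.7] 1064 z 244.59277816880007 [ 540.8 -184.2] [17.6 24.3] 0.6931563019752502
```

View pics/w4.png

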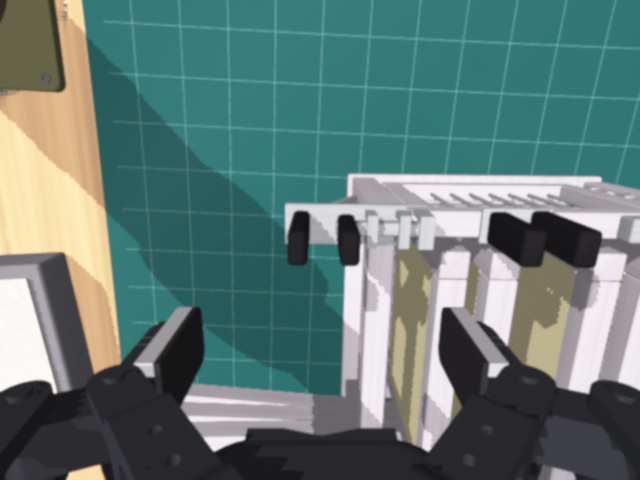

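Thumb post at (370.9,-189.5) and knob at (401.5,-188.3), tops at 249.6; in the picture they are at (298,240) and (348,240). The grip blocks are at (511.6,-184.9) and (543,-183.6), tops at 244.8. The drawn pinch point is therefore at about (378.9,-189.1).

inch_along:
  increments:
    - {"pos":[0.0432,-0.1056,0.64]}
    - {"pos":[0,0,0.64]}
    - {"pos":[0,0,0.352]}
    - {"pos":[0,0,0.16]}
    - {}

```text
time_s: 11.5
position: [378.7, -189.9, 217.0]
tool_rot: [-0.0, 0.691, 0.723, -0.0]
wrist_force: [-0.2, -0.2, 0.9]
finger_gap: 84.9
grasp_force: 0.0
```

inch_along:
  increments:
    - {}
    - {}
    - {}
    - {}
    - {}
  jaw: 50
  grip_force: 25

```text
time_s: 12.12
position: [378.9, -190.5, 217.6]
tool_rot: [0.001, 0.691, 0.723, 0.0]
wrist_force: [4.2, -0.1, 2.5]
finger_gap: 49.8
grasp_force: 2.0
```

inch_along:
  increments:
    - {}
    - {}
    - {}
    - {}
    - {}
  jaw: 22
  grip_force: 30

```text
time_s: 12.75
position: [379.3, -190.3, 217.5]
tool_rot: [0.001, 0.691, 0.723, 0.001]
wrist_force: [7.0, 0.5, 5.2]
finger_gap: 26.8
grasp_force: 30.2
```

inch_along:
  increments:
    - {}
    - {}
    - {}
    - {}

```text
time_s: 13.25
position: [379.3, -190.3, 217.5]
tool_rot: [0.001, 0.691, 0.723, 0.001]
wrist_force: [6.1, 0.0, 3.6]
finger_gap: 27.1
grasp_force: 30.2
```

inch_along:
  increments:
    - {}
    - {}
    - {}
    - {"pos":[0,0,-0.32]}
    - {"pos":[0,0,-0.72]}
  jaw: 85
  grip_force: 30

```text
time_s: 13.88
position: [376.1, -189.4, 281.6]
tool_rot: [-0.003, 0.691, 0.723, -0.001]
wrist_force: [0.8, -0.2, -0.2]
finger_gap: 85.0
grasp_force: 0.0
```

inch_along:
  increments:
    - {"pos":[0,0,-0.752]}
    - {"pos":[0,0.816,0]}
    - {"pos":[0,0.816,0]}
    - {"pos":[0,0.816,0]}
    - {}

```text
time_s: 14.5
position: [533.7, -181.7, 327.9]
tool_rot: [-0.0, 0.69, 0.724, 0.0]
wrist_force: [-0.8, 0.2, 0.0]
finger_gap: 85.0
grasp_force: 0.0
```

inch_along:
  increments:
    - {}

```text
time_s: 14.62
position: [529.5, -183.5, 328.5]
tool_rot: [-0.001, 0.691, 0.723, -0.001]
wrist_force: [-0.3, -0.3, -0.6]
finger_gap: 85.2
grasp_force: 0.0
```

```bash
python3 blk.py w5
```

```text
[ 529.5 -183.5  328.5] [-0.   0.7  0.7 -0. ] [ 0.1  0.5  0.2  1.6 -0.1  1.   0.4]
[ 68.3 248.8] 2127 z 249.19142825668484 [ 382.8 -189. ] [34.3 23.7] 2.6642813682556152
[292.8 249.3] 851 z 244.85362230621482 [ 511.6 -185.1] [13.7 24.3] 1.906440258026123
[345.7 249.7] 847 z 244.89782993345722 [ 543.1 -183.7] [13.6 24.3] 2.6582729816436768
```

The bolt is drawn: the thumb post and knob now merge at (68,249). The grip blocks have not moved. Descending on the grip.

inch_along:
  increments:
    - {"pos":[-0.008,0.04,0.72]}
    - {"pos":[0,0,0.72]}
    - {"pos":[0,0,0.368]}
    - {"pos":[0,0,0.16]}
    - {}

```text
time_s: 15.3
position: [532.8, -183.9, 206.5]
tool_rot: [-0.0, 0.691, 0.723, -0.0]
wrist_force: [0.0, -0.0, -0.4]
finger_gap: 85.0
grasp_force: 0.0
```

inch_along:
  increments:
    - {}
    - {}
    - {}
  jaw: 55
  grip_force: 30

```text
time_s: 15.68
position: [533.0, -183.9, 206.8]
tool_rot: [0.0, 0.691, 0.723, -0.0]
wrist_force: [-2.1, -0.4, 1.5]
finger_gap: 55.0
grasp_force: 1.0
```

inch_along:
  increments:
    - {}
    - {}
    - {}
    - {}
    - {}
  jaw: 30
  grip_force: 55

```text
time_s: 16.3
position: [534.9, -184.0, 207.4]
tool_rot: [0.001, 0.691, 0.723, 0.001]
wrist_force: [2.8, -0.4, 6.6]
finger_gap: 32.8
grasp_force: 55.8
```

inch_along:
  increments:
    - {}
    - {}
    - {}

```text
time_s: 16.68
position: [534.9, -184.0, 207.4]
tool_rot: [0.001, 0.691, 0.723, 0.001]
wrist_force: [2.7, -0.4, 6.5]
finger_gap: 32.7
grasp_force: 55.8
```

```bash
python3 -c "
from bench import r
print(r.sense()['joints'])"
```

```text
[ 0.15141288  0.64441878  0.16563969  1.78867527 -0.15145946  0.717701
  0.44283755]
```

The grip is fully squeezed. Now swinging along the arc, hinge 142 mm along tool +y.

Converted, 14.2 mm is 0.2272, 7.1 mm is 0.1136, 0.1 rad is 0.4.

inch_along:
  increments:
    - {"pos":[0.1136,0.0032,0],"turn_vec":[0,0,0.2]}
    - {"pos":[0.2272,0.0112,0],"turn_vec":[0,0,0.4]}
    - {"pos":[0.2272,0.0112,0],"turn_vec":[0,0,0.4]}
    - {"pos":[0.2272,0.0112,0],"turn_vec":[0,0,0.4]}
    - {}

```text
time_s: 17.3
position: [542.2, -135.8, 207.4]
tool_rot: [0.003, 0.807, 0.591, 0.001]
wrist_force: [4.8, -5.0, 2.6]
finger_gap: 32.8
grasp_force: 58.2
```

```bash
python3 -c "
from bench import r
s=r.sense();print(s['joints'],s['torque'])"
```

```text
[-0.00602728  0.64686453  0.28181278  1.81433516 -0.25648781  0.71087555
  0.10995948] [-0.08548346  0.66199584  0.09441693]
```

Converted, 14.2 mm is 0.2272, 0.7 mm is 0.0112, 0.1 rad is 0.4.

inch_along:
  increments:
    - {"pos":[0.2272,0.0112,0],"turn_vec":[0,0,0.4]}
    - {"pos":[0.2272,0.0112,0],"turn_vec":[0,0,0.4]}
    - {"pos":[0.2272,0.0112,0],"turn_vec":[0,0,0.4]}
    - {"pos":[0.2272,0.0112,0],"turn_vec":[0,0,0.4]}
    - {"pos":[0.2272,0.0112,0],"turn_vec":[0,0,0.4]}

```text
time_s: 17.92
position: [579.7, -77.1, 207.4]
tool_rot: [0.003, 0.928, 0.372, 0.002]
wrist_force: [8.2, -9.3, -0.8]
finger_gap: 32.9
grasp_force: 60.2
```

inch_along:
  increments:
    - {"pos":[0.2272,0.0112,0],"turn_vec":[0,0,0.4]}
    - {"pos":[0.2272,0.0112,0],"turn_vec":[0,0,0.4]}
    - {"pos":[0.2272,0.0112,0],"turn_vec":[0,0,0.4]}
    - {"pos":[0.2272,0.0112,0],"turn_vec":[0,0,0.4]}
    - {}

```text
time_s: 18.55
position: [627.1, -48.0, 207.4]
tool_rot: [0.003, 0.983, 0.181, 0.002]
wrist_force: [3.3, -9.3, 0.8]
finger_gap: 32.8
grasp_force: 58.1
```

```bash
python3 -c "
from bench import r
s=r.sense();print(s['joints'],s['torque'])"
```

```text
[-0.30201828  0.78855707  0.57845725  1.60738713 -0.51276941  0.89595485
 -0.74089774] [-0.03008704 -0.09460058  0.74575369]
```

inch_along:
  increments:
    - {"pos":[0.1824,0.008,0],"turn_vec":[0,0,0.32]}
    - {}
    - {}
    - {}
    - {}

```text
time_s: 19.18
position: [637.5, -44.5, 207.4]
tool_rot: [0.003, 0.99, 0.143, 0.002]
wrist_force: [4.8, -8.4, -0.1]
finger_gap: 33.0
grasp_force: 57.7
```

Run:
```python
from h import *
from bench import r
s=r.sense();print(s['position'],s['tool_rot'],np.abs(s['qd']).max())
c=r.capture("scene");cv2.imwrite("pics/scene2.png",c["image"][:,:,::-1])
```

```text
[637.54559961 -44.51338507 207.44025629] [0.0030689  0.98978454 0.14252096 0.00221828] 0.0014396366619149443
```

View pics/scene2.png

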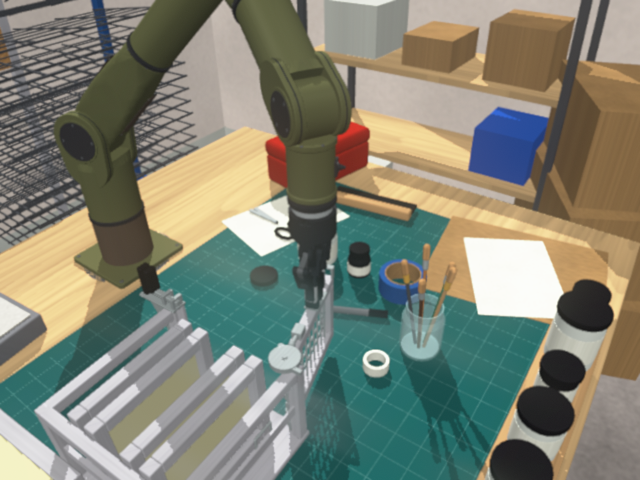

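The gate is held wide open, about 1.33 rad, by the gripper at (315,290). The jar still stands at (358,258) and nothing else has moved, so I'm handing in.

```bash
python3 -c "
from bench import r
print(r.hand_in())"
```

```text
the job is handed in; nothing more can be done
None
```

The job is handed in at about 19 s: jar released midway between tub and tape roll, safety bolt drawn, and the gripper still holding the gate open at about 1.33 rad; the interface gave no verdict.

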